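# Make up the tool tray after cutter inspection

## Task

Make up the tool tray for the next job: stand the good drill, end mill and countersink upright, each inside the tray's cup of the same colour as its foot, and lay the loose insert case flat, centred and in line on top of the pile of cases in the tray. Set each thing down gently, without dropping or pressing it hard. The two cutters with a red collar failed inspection: leave them standing where they are.

Things in the scene. Friction and masses are not known exactly. Their poses are not given: they have to be found in the camera images.
- drill: Good drill: gold-coloured pointed twist drill, 11 mm thick, fixed in a round blue plastic foot (36 mm in diameter, 32 mm tall, vertical sides to 29 mm); 70 mm tall in all, about 120 g, no red collar. Stands upright on the bench (z = 0) at the start; its neighbours' centres are at least 80 mm away (at least 90 mm along world y). Origin: centre of the foot's underside; z up.
- end_mill: Good end mill: dark flat-ended cutter, 16 mm thick, fixed in a round green plastic foot (36 mm in diameter, 32 mm tall, vertical sides to 29 mm); 66 mm tall in all, about 120 g, no red collar. Stands upright on the bench (z = 0) at the start; its neighbours' centres are at least 80 mm away (at least 90 mm along world y). Origin: centre of the foot's underside; z up.
- countersink: Countersink: bright steel cutter with a 25 mm wide conical head, fixed in a round yellow plastic foot (36 mm in diameter, 32 mm tall, vertical sides to 29 mm); 68 mm tall in all, about 120 g. Stands upright on the bench (z = 0) at the start; its neighbours' centres are at least 80 mm away (at least 90 mm along world y). Origin: centre of the foot's underside; z up.
- insert_case: Loose insert case: flat black plastic box with an orange lid and a small grey latch, 44 mm (its x) by 70 mm (its y) by 16 mm tall, about 90 g, lying flat on the bench (z = 0) at the start, its long y axis within 0.4 rad of world y; its neighbours' centres are at least 80 mm away (at least 90 mm along world y). Origin: centre of its underside.
- reject_drill: Rejected drill: like the good drill (gold, blue foot) but with a red collar, 33 mm in diameter and 5 mm high, on top of the foot; 70 mm tall. Stays where it stands. Origin: centre of the foot's underside; z up.
- reject_mill: Rejected end mill: like the good end mill (dark, green foot) but with a red collar, 33 mm in diameter and 5 mm high, on top of the foot; 66 mm tall. Stays where it stands. Origin: centre of the foot's underside; z up.
- cup_blue: Blue round open cup fixed in the tray: 68 mm outside, 60 mm inside, 12 mm tall, inner floor 4 mm above its underside. Origin: centre of underside; z up, x and y along the tray's sides. The fixed square aluminium tray is 222 mm wide, walls 18 mm high; its four places (3 cups and the pile, in any order) form a square, 104 mm between neighbouring centres.
- cup_green: Green round open cup fixed in the tray: 68 mm outside, 60 mm inside, 12 mm tall, inner floor 4 mm above its underside. Origin: centre of underside; z up, x and y along the tray's sides. The fixed square aluminium tray is 222 mm wide, walls 18 mm high; its four places (3 cups and the pile, in any order) form a square, 104 mm between neighbouring centres.
- cup_yellow: Yellow round open cup fixed in the tray: 68 mm outside, 60 mm inside, 12 mm tall, inner floor 4 mm above its underside. Origin: centre of underside; z up, x and y along the tray's sides. The fixed square aluminium tray is 222 mm wide, walls 18 mm high; its four places (3 cups and the pile, in any order) form a square, 104 mm between neighbouring centres.
- pile: Fixed pile of insert cases in the tray, each like the loose one (44 mm along its x, 70 mm along its y, orange lid on top). Origin: on its vertical axis, 64 mm below its top face (so below the bench top, as the lowest cases are sunk into a well); z up. Its top lies anywhere from 24 to 56 mm above the bench.

How it is judged:
At the end, for the whole second after the job is handed in: Each good cutter upright (0.1 rad) on the floor of its colour's cup, within 14 mm of centre; the case flat on the pile (0.1 rad), within 12 mm of centre and 0.2 rad of its line; both red-collared cutters upright within 20 mm of their start; all released and at rest (horizontal distance between drill and cup_blue below 0.014 m and z of drill in the frame of cup_blue below 0.008 m and angle between each of drill, end_mill, countersink, insert_case, reject_drill, reject_mill's own z axis and vertical below 0.1 rad and linear speed of each of drill, end_mill, countersink, insert_case below 0.02 m/s and horizontal distance between end_mill and cup_green below 0.014 m and z of end_mill in the frame of cup_green below 0.008 m and horizontal distance between countersink and cup_yellow below 0.014 m and z of countersink in the frame of cup_yellow below 0.008 m and horizontal distance between insert_case and pile below 0.012 m and z of insert_case in the frame of pile between 0.06 and 0.068 m and angle between the y axis of insert_case and the y axis of pile, either way round below 0.2 rad and distance of each of reject_drill, reject_mill from where it was at the start of the episode below 0.02 m); the robot touches nothing.
It fails at once if a cutter or the case dropped: falling free of the fingers at over 0.6 m/s (about 18 mm of fall) ((linear speed of drill above 0.6 m/s and contact force between drill and the fingers below 0.01 N) or (linear speed of end_mill above 0.6 m/s and contact force between end_mill and the fingers below 0.01 N) or (linear speed of countersink above 0.6 m/s and contact force between countersink and the fingers below 0.01 N) or (linear speed of insert_case above 0.6 m/s and contact force between insert_case and the fingers below 0.01 N)).
It fails at once if a cutter or the case pressed or knocked hard against its place in the tray (more than 40 N) (contact force between drill and cup_blue above 40 N or contact force between end_mill and cup_green above 40 N or contact force between countersink and cup_yellow above 40 N or contact force between insert_case and pile above 40 N).
It fails at once if a red-collared cutter moved more than 20 mm or tipped (distance of any of reject_drill, reject_mill from where it was at the start of the episode above 0.02 m or angle between any of reject_drill, reject_mill's own z axis and vertical above 0.3 rad).
It also fails if it takes over 122 s, if anything falls off the work surface, if the arm or the gripper's body presses on something with over 40 N, if the wrist force passes 120 N, or if a joint passes its speed limit or range.

## Robot

A 7-joint arm with a two-finger parallel gripper is mounted at the origin on the work surface. World frame = base frame: x ahead of the robot, y to its left, z up, the work surface at z = 0. Lengths are in m, angles in rad, forces in N, time in s.
With the tool pointing down it reaches from about 0.425 to 0.825 m from the base axis. Payload 3.6 kg.
Tool frame: the origin (TCP) lies at the very end of the fingers, on their centre line; the grasp point (between the pads) lies 19 mm behind it (manip.grip_point_offset is the distance from the TCP to the grasp point, in m); z points along the fingers, y is the line along which they close (so a half turn about z gives the same grasp; the last joint's range is limited). The gripper opens to 93 mm and grips with 3 to 60 N. Pads are 15 mm wide; open, the fingers measure 128 mm over their backs; the gripper's body (75 mm by 188 mm) begins 65 mm behind the grasp point.
Start: joints at [-1.151, 0.615, -0.013, 1.423, 0.008, 1.103, -0.04], TCP at [0.28, 0.586, 0.183] pointing down, gripper open.
Joint ranges: [-3.12, 3.12], [-0.3, 2.06], [-1.34, 1.32], [0.26, 2.42], [-1.36, 4.5], [0.01, 1.98], [-2.84, 2.84]. Speed limits (rad/s): [2.79, 2.79, 3.14, 3.14, 3.14, 3.14, 3.14].

## Interface

Orientations are given as a rotation vector (axis times angle).
In Python, from rig import manip, vision, hand_in gives the robot as it stands.
- The arm moves only by the tool drive_tool, never from a script. Its arguments are lists of equal length, an entry for each row: "xyz": the shift along the tool's x, y, z in m, a list of three; "twist": the turn, a rotation vector about the tool's x, y, z in degrees, a list of three; "claw": the closure in counts, from 0 (fully open) to 255 (shut). A call has 1 to 5 rows; each row shifts and turns the commanded pose from where the row before left it, along the tool's axes as they then stand; what a row does not reach is not made up. A row lasts 1/10 s, in which the tool goes at most 50 mm and 8.59 degrees, less where a joint would pass 70% of its speed; a pose out of reach is approached as far as the arm can. A call is refused whole if a number of a shift passes 0.05 or a number of a turn 8.59, either way. A call with a gripper value outside its range is refused whole. The fingers move at their own pace and stop on an object; the grip force is fixed at half the most. Time passes only in rows, so rows that do not move let the fingers close. It gives the time, the measured TCP pose, the force, the opening and the grip force at its end, in the units of the state.
- manip.get_obs(): the state, without advancing time (a new reading comes with each control period).
- vision.grab_frame(name): name is "side" or "top" or "wrist"; returns a dict with "color" (480x640x3 uint8, red, green, blue), "intrinsics" (3x3 intrinsics, pixels), "dist_coeffs" ([k1, k2, p1, p2, k3] as OpenCV has them; the pictures are not rectified), "view" (4x4, takes a point from world to camera coordinates). Camera axes: x right, y up, looking along -z (the intrinsics and any distortion apply to the point x, -y, -z); pixel columns grow to the right and rows downward; lengths in m; the calibration is good to about 2 mm. A picture is of the moment at which its call begins. There is no depth.
- hand_in(): hands the job in; it is judged then, once.
The state is a dict: "time": time; "joint_positions": joint angles; "joint_velocities": joint speeds; "effort": joint torques, N m; "eef_pos": TCP position; "eef_rot": TCP orientation; "force": force on the tool from outside, world axes, zero at the start; "ft_torque": the same for the moment, N m; "opening": finger opening in m; "finger_force": force on a finger pad.
Only numpy, scipy, OpenCV 4.12 (cv2) and the standard library are available. Lean on these libraries where they do the work, as an engineer would, in place of code of your own. Each camera call takes 0.05 s, during which the arm holds its last target. There are 200 camera calls.

## Working session

There is one attempt and no reset: what is moved stays moved. The work goes in short steps, Python scripts to look and compute and a tool call to move; the robot and the scene stay as the last step left them, time stands still between calls to the robot, and variables do not carry over. Pictures are saved under pics/ and viewed, at most 14 in all, crops included, and the job is handed in when it is done.

Besides the shell and the picture viewer there is one more tool, called after "Request:" as name(argument=value, ...) on one line, values as JSON. drive_tool: Moves the arm, as the interface text tells. Its arguments: {"type":"object","properties":{"xyz":{"type":"array","items":{"type":"array","items":{"type":"number"}}},"twist":{"type":"array","items":{"type":"array","items":{"type":"number"}}},"claw":{"type":"array","items":{"type":"number"}}},"required":["xyz","twist","claw"]}

```bash
mkdir -p pics; ls
cat > h.py <<'E'
import numpy as np, cv2
from rig import manip, vision, hand_in
from scipy.spatial.transform import Rotation as R
def grab(n,save=None):
    f=vision.grab_frame(n)
    if save: cv2.imwrite('pics/%s.png'%save,f['color'][:,:,::-1])
    return f
def ray(f,uv):
    p=cv2.undistortPoints(np.array(uv,float).reshape(-1,1,2),np.array(f['intrinsics']),np.array(f['dist_coeffs']))[:,0]
    d=np.c_[p[:,0],-p[:,1],-np.ones(len(p))]
    V=np.array(f['view']);Rm=V[:3,:3]
    return -Rm.T@V[:3,3], d@Rm
def onz(f,uv,z):
    o,d=ray(f,uv); return o+d*((z-o[2])/d[:,2])[:,None]
def proj(f,P):
    V=np.array(f['view']);c=np.atleast_2d(P)@V[:3,:3].T+V[:3,3]; c=c*[1,-1,-1]
    return cv2.projectPoints(c,np.zeros(3),np.zeros(3),np.array(f['intrinsics']),np.array(f['dist_coeffs']))[0][:,0]
E
python3 - <<'E'
from h import *
for n in('top','side'):
    f=grab(n,n+'0');o,d=ray(f,[[320,240]]);print(n,o,d/np.linalg.norm(d),f['intrinsics'][0][0])
o=manip.get_obs();print(o)
E
```

```text
pics
top [ 0.31014239 -0.01996255  1.06553081] [[ 0.23784753 -0.00832952 -0.97126679]] 531.6258490249443
side [ 0.22370172 -0.60481031  0.44603137] [[ 0.37954144  0.76202099 -0.524664  ]] 433.13557798815594
{'time': 0.1, 'joint_positions': array([-1.15149291,  0.61577782, -0.01265008,  1.42467957,  0.0080904 ,
        1.10338456, -0.04040059]), 'joint_velocities': array([-0.0005483 , -0.00111554, -0.00064214, -0.00318042, -0.0008292 ,
        0.0004446 ,  0.0025698 ]), 'effort': array([ 9.27860092e-04, -4.60040617e+01,  2.09658570e-01, -1.66245210e+01,
       -6.13046600e-02,  1.69572799e-02,  9.85388078e-05]), 'eef_pos': array([0.27991079, 0.58580123, 0.18164556]), 'eef_rot': array([-0.69423932, -3.06342149,  0.00336863]), 'force': array([-0.32892916, -0.5688787 , -1.60870434]), 'ft_torque': array([-0.03135272,  0.01620383, -0.02119388]), 'finger_force': 0.0, 'opening': 0.09301535081873477}
```

View pics/top0.png

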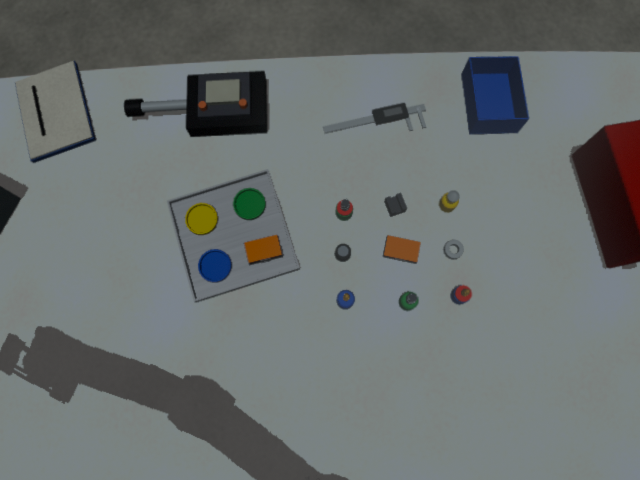

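View pics/side0.png

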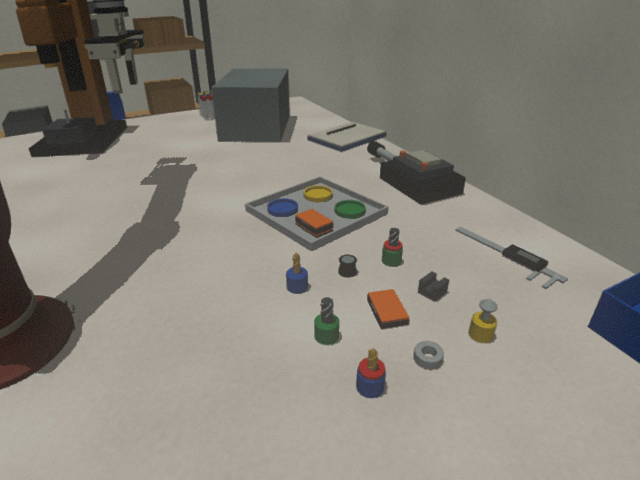

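Top view: good drill (346,298), good mill (409,300), countersink (450,200), case (402,249), rejected mill (345,208), rejected drill (462,294); cups yellow (202,219), green (250,204), blue (215,266), pile (264,249). The side view agrees with this layout.

```bash
cat >> h.py <<'E'
HUE={'orange':(3,16),'yellow':(20,32),'green':(45,85),'blue':(100,125)}
def blobs(f,col,smin=110,amin=60,vmin=40):
    hsv=cv2.cvtColor(f['color'],cv2.COLOR_RGB2HSV);lo,hi=HUE[col]
    m=cv2.inRange(hsv,(lo,smin,vmin),(hi,255,255))
    cs,_=cv2.findContours(m,cv2.RETR_EXTERNAL,cv2.CHAIN_APPROX_NONE)
    return [(c,cv2.contourArea(c)) for c in cs if cv2.contourArea(c)>=amin]
def tri(fs,uvs):
    A=np.zeros((3,3));b=np.zeros(3);L=[]
    for f,uv in zip(fs,uvs):
        o,d=ray(f,[uv]);d=d[0]/np.linalg.norm(d[0]);M=np.eye(3)-np.outer(d,d);A+=M;b+=M@o;L.append((o,M))
    p=np.linalg.solve(A,b);return p,[float(np.linalg.norm(M@(p-o))) for o,M in L]
E
python3 - <<'E'
from h import *
for n in('top','side'):
    f=grab(n);print(n)
    for c in HUE:
        for ct,a in blobs(f,c,amin=70 if n=='top' else 100):
            (u,v),(w,h),t=cv2.minAreaRect(ct);M=cv2.moments(ct);cu=M['m10']/M['m00'];cv=M['m01']/M['m00']
            print(c,int(a),'c %.1f %.1f rect %.1f %.1f %.1f %.1f %.0f'%(cu,cv,u,v,w,h,t),onz(f,[[cu,cv]],.014)[0][:2].round(4))
E
```

```text
top
orange 638 c 401.6 248.3 rect 401.6 248.3 33.7 20.6 12 [ 0.5426 -0.194 ]
orange 679 c 262.7 248.5 rect 262.8 248.6 21.3 34.7 76 [0.5553 0.0882]
yellow 773 c 201.0 218.4 rect 200.8 218.3 31.1 31.8 45 [0.6252 0.215 ]
yellow 105 c 447.9 202.9 rect 448.5 201.9 16.2 12.7 36 [ 0.6349 -0.2987]
green 80 c 406.6 302.2 rect 408.0 301.3 16.0 13.1 38 [ 0.4325 -0.1953]
green 733 c 248.9 203.3 rect 249.0 203.5 30.4 30.4 45 [0.6529 0.1149]
blue 214 c 345.4 298.7 rect 345.4 298.7 16.5 17.0 27 [ 0.4453 -0.074 ]
blue 812 c 214.2 265.1 rect 214.3 265.3 31.8 32.5 45 [0.5253 0.1875]
blue 3444 c 498.0 91.5 rect 497.8 92.7 79.6 52.0 81 [ 0.8897 -0.4403]
side
orange 272 c 10.4 370.7 rect 11.0 369.1 17.8 32.6 61 [ 0.0244 -0.0856]
orange 818 c 387.9 305.8 rect 388.0 305.5 40.2 26.4 63 [ 0.5427 -0.1959]
orange 353 c 313.7 218.4 rect 313.3 218.3 34.1 15.3 31 [0.5629 0.1048]
orange 3713 c 61.9 45.2 rect 64.1 60.2 140.2 68.9 76 [-0.0072  3.8617]
yellow 546 c 482.1 328.1 rect 482.1 326.9 25.0 29.9 17 [ 0.6359 -0.3004]
yellow 347 c 317.6 193.2 rect 317.5 193.0 16.0 27.0 90 [0.6238 0.2093]
green 161 c 349.9 208.5 rect 350.0 208.5 9.0 26.0 90 [0.6518 0.1093]
blue 2679 c 620.3 315.9 rect 614.0 317.0 88.0 50.0 90 [ 0.8454 -0.3836]
blue 103 c 295.6 274.4 rect 296.5 273.5 11.0 19.0 90 [ 0.45   -0.0575]
blue 193 c 282.4 206.9 rect 282.1 207.0 10.3 28.3 86 [0.5249 0.1826]
blue 241 c 115.6 105.7 rect 115.8 105.1 29.1 11.2 76 [0.2639 1.3236]
```

Run:
```python
from h import *
t=grab('top');s=grab('side')
for n,a,b in[('pile',(262.7,248.5),(313.7,218.4)),('case',(401.6,248.3),(387.9,305.8)),('gcup',(248.9,203.3),(349.9,208.5)),('ycup',(201,218.4),(317.6,193.2)),('bcup',(214.2,265.1),(282.4,206.9))]:
    print(n,tri([t,s],[a,b]))
for i,(z,(lo)) in enumerate([(.016,0),(.035,1)]):
    c=blobs(t,'orange',amin=300); c=sorted(c,key=lambda q:-q[0][:,0,0].mean())[i][0]
    w=onz(t,c[:,0,:],z)[:,:2]; r=cv2.minAreaRect((w*1000).astype(np.float32));print(r)
```

```text
pile (array([0.55344655, 0.08680458, 0.02493944]), [0.0007254818541687924, 0.0007254818541688789])
case (array([ 0.54342467, -0.19435255,  0.01241928]), [0.0004260600564031499, 0.00042606005640325053])
gcup (array([0.65463832, 0.11509623, 0.0103812 ]), [0.0006139810807293155, 0.0006139810807292487])
ycup (array([0.62641239, 0.21559019, 0.01063301]), [0.00027252591322674344, 0.00027252591322688856])
bcup (array([0.52648596, 0.18792305, 0.01097709]), [0.0005051488584950627, 0.0005051488584952406])
((542.2863159179688, -193.69146728515625), (67.88790130615234, 43.14617156982422), 75.28852081298828)
((550.3856811523438, 85.79158020019531), (43.82284927368164, 68.83814239501953), 11.805533409118652)
```

Tray corners make a 104 mm square and the pile top is about z = 0.027. Moving over the tray for a near look.

Request:
drive_tool(xyz=[[0,0,0],[0,0,0],[0,0,0],[-0.035,-0.048,-0.008],[-0.035,-0.048,-0.008]], twist=[[0,0,-8.5],[0,0,-8.5],[0,0,-8.5],[0,0,0],[0,0,0]], claw=[0,0,0,0,0])

```text
time: 0.8
eef_pos: [0.3377, 0.5064, 0.1955]
eef_rot: [0.006, -3.141, -0.0]
force: [1.9, -1.4, 0.3]
opening: 0.0931
finger_force: 0.0
```

Request:
drive_tool(xyz=[[-0.035,-0.048,-0.008],[-0.035,-0.048,-0.008],[-0.035,-0.048,-0.008],[-0.035,-0.048,-0.008],[-0.035,-0.048,-0.008]], twist=[[0,0,0],[0,0,0],[0,0,0],[0,0,0],[0,0,0]], claw=[0,0,0,0,0])

```text
time: 1.3
eef_pos: [0.4854, 0.3042, 0.2299]
eef_rot: [0.001, 3.141, 0.0]
force: [0.7, 0.6, -0.4]
opening: 0.0931
finger_force: 0.0
```

Request:
drive_tool(xyz=[[-0.035,-0.048,-0.008],[-0.035,-0.048,-0.008],[0,0,0],[0,0,0],[0,0,0]], twist=[[0,0,0],[0,0,0],[0,0,0],[0,0,0],[0,0,0]], claw=[0,0,0,0,0])

```text
time: 1.8
eef_pos: [0.5416, 0.2277, 0.2425]
eef_rot: [0.003, -3.14, -0.002]
force: [-0.6, 0.4, 0.7]
opening: 0.093
finger_force: 0.0
```

Run:
```python
from h import *
f=grab('wrist','w1');o,d=ray(f,[[320,240]]);print(o,d)
s=manip.get_obs();print(s['eef_pos'],R.from_rotvec(s['eef_rot']).as_matrix().round(3),s['joint_positions'])
```

```text
[0.46046661 0.22681831 0.44427802] [[ 2.84014372e-01  9.16873830e-04 -9.58849896e-01]]
[0.54137775 0.22808435 0.24248036] [[-1.    -0.003 -0.001]
 [-0.003  1.     0.001]
 [ 0.001  0.001 -1.   ]] [-0.37506935  0.46690452 -0.09482018  1.51925373  0.04489662  1.15825936
  1.09585454]
```

View pics/w1.png

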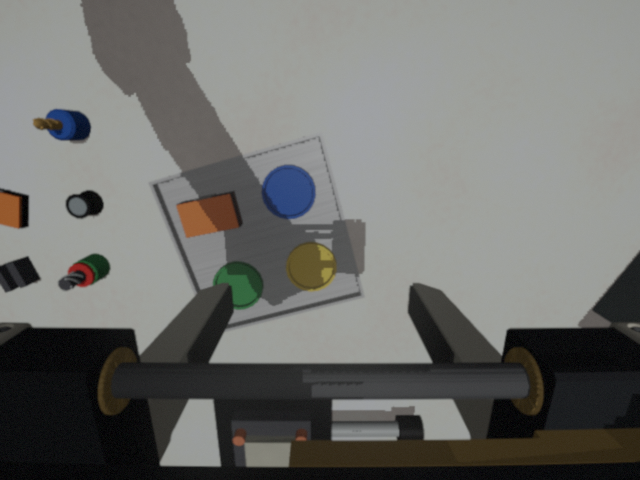

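Wrist view: blue cup (289,191), yellow (311,265), green (238,285), pile top (210,213), good drill foot (67,125). A row is limited to 50 mm of norm, which explains the shortfall.

Run:
```python
from h import *
w=grab('wrist');t=grab('top')
for c in HUE:
    for ct,a in blobs(w,c,amin=200):
        M=cv2.moments(ct);uv=(M['m10']/M['m00'],M['m01']/M['m00'])
        if uv[1]>320: continue
        z={'orange':.027}.get(c,.012)
        P=onz(w,ct[:,0,:],z)[:,:2]*1000; r=cv2.minAreaRect(P.astype(np.float32))
        print(c,a,np.round(uv,1),onz(w,[uv],z)[0].round(4),'rect',np.round(r[0],1),np.round(r[1],1),round(r[2],1))
        if c=='orange' and uv[0]>100: print(tri([w,t],[uv,(262.7,248.5)]))
```

```text
orange 1799.5 [207.6 215.1] [0.5522 0.0888 0.027 ] rect [552.6  88.5] [42.9 69.4] 11.3
(array([0.55325405, 0.08727881, 0.02253898]), [4.854983522174057e-05, 4.854983522152464e-05])
orange 628.0 [ 10.  209.4] [ 0.5451 -0.1601  0.027 ] rect [ 545.5 -160.2] [25.6 42.7] 75.4
yellow 1789.0 [310.4 266.6] [0.6253 0.215  0.012 ] rect [626.  215.1] [67.  65.6] 0.2
green 869.5 [239.1 287.2] [0.6557 0.1177 0.012 ] rect [657.  112.1] [59.8 60.1] 87.1
green 248.5 [ 95.3 262.9] [ 0.6213 -0.0743  0.012 ] rect [624.6 -73.9] [31.5 31.1] 28.7
blue 2106.5 [287.9 191.7] [0.5255 0.1874 0.012 ] rect [526.1 187.7] [64.8 65.5] 43.5
blue 810.0 [ 69.5 124.2] [ 0.4441 -0.0735  0.012 ] rect [445.5 -75.3] [50.6 34.2] 82.5
```

Request:
drive_tool(xyz=[[0.012,-0.0378,0.0153],[0.012,-0.0378,0.0153],[0.012,-0.0378,0.0153],[0.012,-0.0378,0.0153],[0.012,-0.0378,0.0153]], twist=[[0,0,0],[0,0,0],[0,0,0],[0,0,0],[0,0,0]], claw=[90,90,90,90,90])

```text
time: 2.45
eef_pos: [0.4819, 0.0369, 0.1659]
eef_rot: [-0.003, 3.141, 0.0]
force: [0.4, -0.8, 0.5]
opening: 0.0612
finger_force: 0.0
```

Request:
drive_tool(xyz=[[0.012,-0.0378,0.0153],[0.012,-0.0378,0.0153],[0.012,-0.0378,0.0153],[0,0,0],[0,0,0]], twist=[[0,0,0],[0,0,0],[0,0,0],[0,0,0],[0,0,0]], claw=[90,90,90,90,90])

```text
time: 2.95
eef_pos: [0.4465, -0.076, 0.1203]
eef_rot: [-0.002, -3.141, -0.001]
force: [0.6, 2.2, 0.6]
opening: 0.0604
finger_force: 0.0
```

Run:
```python
from h import *
w=grab('wrist','w2')
s=manip.get_obs();print(s['eef_pos'],s['eef_rot'],s['opening'],s['joint_positions'])
for c in ('blue','green','orange'):
    for ct,a in blobs(w,c,amin=200):
        x,y,wd,h=cv2.boundingRect(ct);print(c,a,x,y,wd,h,onz(w,[[x,y+h/2],[x+wd,y+h/2],[x+wd/2,y]],.016).round(4).tolist())
print(proj(w,[[.4453,-.0743,0],[.4453,-.0743,.032],[.4453,-.0743,.07]]))
```

```text
[ 0.44725147 -0.0749221   0.12060927] [-2.07568664e-03  3.14062829e+00  1.30480380e-03] 0.0601663404859927 [ 0.15507866  0.40258392 -0.05005141  2.04695435  0.02927014  0.69184955
  1.65861502]
blue 3366.5 546 273 72 63 [[0.523, 0.1472, 0.016], [0.5237, 0.2213, 0.016], [0.4896, 0.1763, 0.016]]
blue 728.0 305 210 38 39 [[0.4461, -0.0904, 0.016], [0.4462, -0.0557, 0.016], [0.428, -0.0731, 0.016]]
blue 774.5 55 206 47 41 [[0.4428, -0.3221, 0.016], [0.443, -0.2776, 0.016], [0.4237, -0.2958, 0.016]]
green 372.0 163 203 36 37 [[0.4384, -0.22, 0.016], [0.4385, -0.1869, 0.016], [0.4214, -0.2014, 0.016]]
orange 847.0 449 310 72 20 [[0.5396, 0.052, 0.016], [0.5401, 0.125, 0.016], [0.5287, 0.0867, 0.016]]
orange 1237.5 169 296 51 42 [[0.5361, -0.2273, 0.016], [0.5359, -0.1762, 0.016], [0.513, -0.1991, 0.016]]
[[322.51172419 224.37689892]
 [322.75597102 233.27462635]
 [323.11931793 246.51736373]]
```

View pics/w2.png

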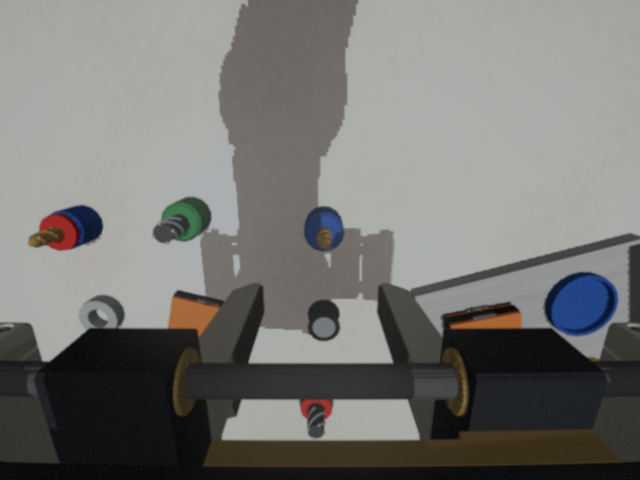

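Drill foot at (323,228), between the fingers; measured y = -0.073, x = 0.446. Descend and grip.

Request:
drive_tool(xyz=[[0.0015,0.0015,0.04],[0,0,0.035],[0,0,0.02],[0,0,0.0115],[0,0,0]], twist=[[0,0,0],[0,0,0],[0,0,0],[0,0,0],[0,0,0]], claw=[90,90,90,90,90])

```text
time: 3.5
eef_pos: [0.4453, -0.0723, 0.0129]
eef_rot: [0.006, -3.14, -0.002]
force: [-0.8, 0.0, 0.8]
opening: 0.0602
finger_force: 0.0
```

Request:
drive_tool(xyz=[[0,0,0],[0,0,0],[0,0,0],[0,0,0],[0,0,0]], twist=[[0,0,0],[0,0,0],[0,0,0],[0,0,0],[0,0,0]], claw=[110,130,150,200,255])

```text
time: 4.0
eef_pos: [0.4453, -0.075, 0.0142]
eef_rot: [0.001, 3.141, -0.0]
force: [0.1, 0.6, 0.3]
opening: 0.0268
finger_force: 0.0
```

Request:
drive_tool(xyz=[[0,0,0],[0,0,0],[0,0,-0.01],[0,0,-0.01],[0,0,0]], twist=[[0,0,0],[0,0,0],[0,0,0],[0,0,0],[0,0,0]], claw=[255,255,255,255,255])

```text
time: 4.5
eef_pos: [0.4462, -0.0751, 0.0353]
eef_rot: [0.001, 3.138, -0.001]
force: [0.2, -0.0, -2.1]
opening: 0.0105
finger_force: 29.9
```

Run:
```python
from h import *
s=grab('side','s1');w=grab('wrist')
u=proj(s,[[.446,-.075,.03]])[0].astype(int)
c=s['color'][u[1]-75:u[1]+45,u[0]-80:u[0]+80,::-1]
cw=w['color'][180:340,200:440,::-1]
c=cv2.resize(c,(480,360),interpolation=cv2.INTER_CUBIC);cw=cv2.resize(cw,(300,200))
out=np.zeros((360,790,3),np.uint8);out[:,:480]=c;out[:200,490:]=cw;cv2.imwrite('pics/c1.png',out)
print(manip.get_obs())
```

```text
{'time': 4.6, 'joint_positions': array([ 0.14503657,  0.5523161 , -0.03825779,  2.13807838,  0.04626559,
        0.45071128,  1.64085834]), 'joint_velocities': array([-0.00131068,  0.01322553, -0.0009102 ,  0.00665213, -0.00197348,
       -0.00236302,  0.00125053]), 'effort': array([ 1.17955555e-02, -3.55668640e+01,  4.89377661e-02, -8.35939318e+00,
        1.37327469e-02,  7.20726606e-02,  6.86977291e-04]), 'eef_pos': array([ 0.44537557, -0.07500534,  0.03435679]), 'eef_rot': array([ 1.21634896e-03,  3.14037576e+00, -3.39762156e-04]), 'force': array([ 0.58717025,  0.34152223, -1.57320654]), 'ft_torque': array([ 0.06812989, -0.01980804, -0.03698847]), 'finger_force': 29.94833618402481, 'opening': 0.009625630782861397}
```

View pics/c1.png

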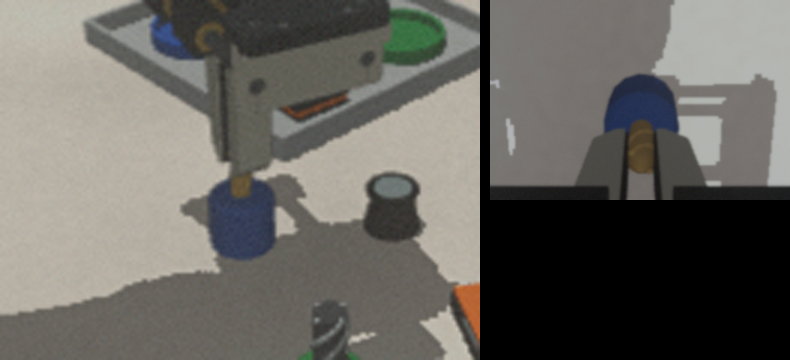

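Run:
```python
from h import *
s=grab('side')
u=proj(s,[[.446,-.075,.03]])[0].astype(int);o=u-[80,75]
P=proj(s,[[.4454,-.075,z] for z in(0,.02,.032,.0344,.05,.052,.06,.07)])
print(((P-o)*3).round(0).tolist())
t=grab('top'); print([ (a,onz(t,[cv2.moments(c)['m10']/cv2.moments(c)['m00'],cv2.moments(c)['m01']/cv2.moments(c)['m00']],.016)) for c,a in blobs(t,'blue',amin=60)])
```

```text
[[242.0, 272.0], [241.0, 243.0], [240.0, 225.0], [240.0, 221.0], [239.0, 197.0], [239.0, 194.0], [238.0, 182.0], [238.0, 166.0]]
[(810.5, array([[0.52488241, 0.18714263, 0.016     ]])), (132.5, array([[0.8244125 , 0.51487035, 0.016     ]])), (3160.0, array([[ 0.89539599, -0.43962642,  0.016     ]]))]
```

The crop shows the drill held upright by its shank, with the foot lifted about 20 mm. The visible finger ends sit roughly 30 mm above the reported TCP, so the reported z disagrees with the picture. The grasp is usable, so I'll place with heights relative to the grip (foot underside = reported z − 0.014), and sort out the tip offset before the low grasps.

Request:
drive_tool(xyz=[[0,0,-0.03],[0,0,-0.03],[0,0,-0.026],[-0.0134,0.0438,0],[-0.0134,0.0438,0]], twist=[[0,0,0],[0,0,0],[0,0,0],[0,0,0],[0,0,0]], claw=[255,255,255,255,255])

```text
time: 5.2
eef_pos: [0.4727, 0.0119, 0.1207]
eef_rot: [0.01, 3.14, -0.001]
force: [-0.5, 1.0, -1.7]
opening: 0.0104
finger_force: 29.9
```

Request:
drive_tool(xyz=[[-0.0134,0.0438,0],[-0.0134,0.0438,0],[-0.0134,0.0438,0],[-0.0134,0.0438,0],[0,0,0]], twist=[[0,0,0],[0,0,0],[0,0,0],[0,0,0],[0,0,0]], claw=[255,255,255,255,255])

```text
time: 5.7
eef_pos: [0.5256, 0.1976, 0.1192]
eef_rot: [-0.017, 3.141, 0.011]
force: [-1.2, 0.3, -0.5]
opening: 0.0102
finger_force: 29.9
```

Run:
```python
from h import *
print(manip.grip_point_offset)
o=manip.get_obs();print(o['eef_pos'],o['eef_rot'],o['opening'],o['finger_force'],o['force'])
s=grab('side');w=grab('wrist')
u=proj(s,[[.526,.1877,.09]])[0].astype(int);a=u-[80,60];print(a)
c=s['color'][a[1]:a[1]+120,a[0]:a[0]+160,::-1]
out=np.zeros((360,790,3),np.uint8);out[:,:480]=cv2.resize(c,(480,360),interpolation=cv2.INTER_CUBIC)
out[:240,480:790]=cv2.resize(w['color'][160:400,170:480,::-1],(310,240));cv2.imwrite('pics/c2.png',out)
print(((proj(s,[o['eef_pos']+[0,0,d] for d in(-.014,0,.02,.03,.04)])-a)*3).round().tolist())
```

```text
0.0188
[0.52563981 0.19758723 0.11924733] [-0.01669115  3.14067171  0.01064356] 0.010191745100346046 29.941761195659637 [-1.23491205  0.33615384 -0.50599813]
[200 113]
[[234.0, 156.0], [233.0, 137.0], [231.0, 110.0], [230.0, 96.0], [229.0, 82.0]]
```

View pics/c2.png

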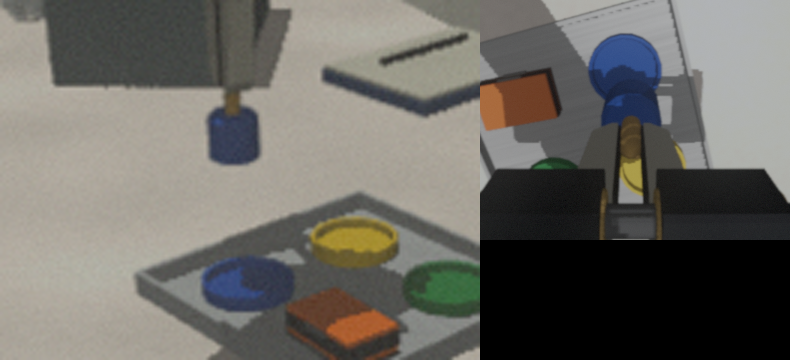

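Finger ends show at crop row 90, which is about 33 mm above the reported TCP, confirming the offset. The drill hangs upright near the blue cup. Read the settled pose and lower.

Request:
drive_tool(xyz=[[0,0,0.02],[0,0,0.02],[0,0,0.02],[0,0,0],[0,0,0]], twist=[[0,0,0],[0,0,0],[0,0,0],[0,0,0],[0,0,0]], claw=[255,255,255,255,255])

```text
time: 6.3
eef_pos: [0.5255, 0.1861, 0.0598]
eef_rot: [-0.005, -3.141, 0.002]
force: [-0.1, 0.9, -1.0]
opening: 0.0102
finger_force: 29.9
```

Run:
```python
from h import *
o=manip.get_obs();print(o['eef_pos'],o['eef_rot'],o['force'])
for n in('top','wrist'):
    f=grab(n)
    for c,a in blobs(f,'blue',amin=60,vmin=20):
        x,y,w,h=cv2.boundingRect(c);print(n,a,x,y,w,h,onz(f,[[x,y+h/2],[x+w,y+h/2],[x+w/2,y],[x+w/2,y+h]],.05)[:,:2].round(4).tolist())
```

```text
[0.52545407 0.18607541 0.05982023] [-4.57573870e-03 -3.14062392e+00  1.96163272e-03] [-0.13411256  0.87512215 -0.95050918]
top 468.0 198 261 33 21 [[0.5067, 0.2124], [0.5038, 0.1474], [0.5262, 0.1797], [0.4845, 0.1799]]
top 167.0 31 63 64 99 [[0.8757, 0.5891], [0.8636, 0.4413], [0.9934, 0.5266], [0.7534, 0.504]]
top 3151.5 469 57 59 66 [[0.8749, -0.3626], [0.8722, -0.4932], [0.9547, -0.4393], [0.7956, -0.4164]]
wrist 5414.0 278 205 89 81 [[0.5116, 0.1591], [0.5117, 0.2164], [0.4853, 0.1877], [0.54, 0.1877]]
```

Request:
drive_tool(xyz=[[0,0.0015,0.018],[0,0,0.012],[0,0,0.006],[0,0,0.002],[0,0,0]], twist=[[0,0,0],[0,0,0],[0,0,0],[0,0,0],[0,0,0]], claw=[255,255,255,255,255])

```text
time: 6.9
eef_pos: [0.5259, 0.1894, 0.0221]
eef_rot: [0.001, 3.141, 0.0]
force: [0.5, 0.3, -0.9]
opening: 0.0102
finger_force: 29.9
```

Request:
drive_tool(xyz=[[0,0,0.001],[0,0,0.001],[0,0,0]], twist=[[0,0,0],[0,0,0],[0,0,0]], claw=[255,255,255])

```text
time: 7.2
eef_pos: [0.5264, 0.1899, 0.0215]
eef_rot: [0.001, 3.14, 0.002]
force: [-1.8, 0.0, 6.8]
opening: 0.0101
finger_force: 30.0
```

Contact felt (6.8 N). Release and rise.

Request:
drive_tool(xyz=[[0,0,0],[0,0,0],[0,0,0],[0,0,0],[0,0,0]], twist=[[0,0,0],[0,0,0],[0,0,0],[0,0,0],[0,0,0]], claw=[215,205,180,150,120])

```text
time: 7.7
eef_pos: [0.5256, 0.1893, 0.0196]
eef_rot: [-0.001, -3.141, 0.0]
force: [0.5, -0.5, 0.4]
opening: 0.0376
finger_force: 0.0
```

Request:
drive_tool(xyz=[[0,0,-0.02],[0,0,-0.04],[0,0,-0.05],[0,0,0],[0,0,0]], twist=[[0,0,0],[0,0,0],[0,0,0],[0,0,0],[0,0,0]], claw=[90,90,90,90,90])

```text
time: 8.2
eef_pos: [0.5262, 0.1895, 0.1309]
eef_rot: [0.001, 3.139, 0.001]
force: [-0.2, -0.5, -1.4]
opening: 0.0599
finger_force: 0.0
```

Run:
```python
from h import *
o=manip.get_obs();print(o['eef_pos'],o['eef_rot'])
s=grab('side');w=grab('wrist','w3')
u=proj(s,[[.526,.1877,.05]])[0].astype(int);a=u-[80,60]
out=np.zeros((360,790,3),np.uint8);out[:,:480]=cv2.resize(s['color'][a[1]:a[1]+120,a[0]:a[0]+160,::-1],(480,360),interpolation=cv2.INTER_CUBIC)
out[:240,480:790]=cv2.resize(w['color'][160:400,170:480,::-1],(310,240));cv2.imwrite('pics/c3.png',out)
```

```text
[0.52624252 0.1895236  0.13087484] [1.16865482e-03 3.13913007e+00 1.38286162e-03]
```

View pics/c3.png

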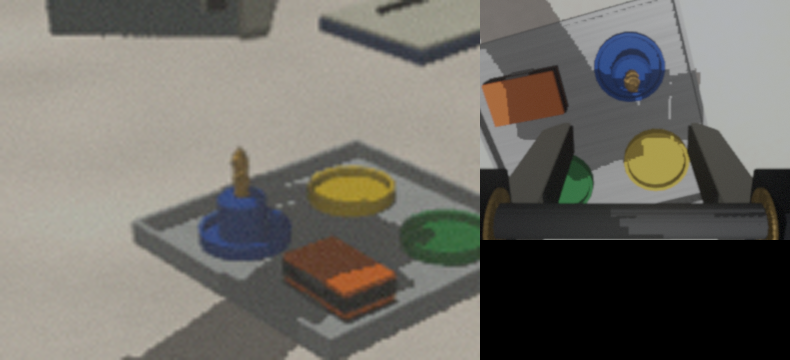

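Drill stands upright in the blue cup, well centred (crop 632,68). Next the good end mill.

Request:
drive_tool(xyz=[[0.0099,-0.0433,0],[0.0099,-0.0433,0],[0.0099,-0.0433,0],[0.0099,-0.0433,0],[0.0099,-0.0433,0]], twist=[[0,0,0],[0,0,0],[0,0,0],[0,0,0],[0,0,0]], claw=[90,90,90,90,90])

```text
time: 8.8
eef_pos: [0.474, -0.0287, 0.1281]
eef_rot: [-0.001, -3.138, 0.0]
force: [0.2, -0.9, 0.2]
opening: 0.0602
finger_force: 0.0
```

Request:
drive_tool(xyz=[[0.0099,-0.0433,0],[0.0099,-0.0433,0],[0.0099,-0.0433,0],[0.0099,-0.0433,0],[0,0,0]], twist=[[0,0,0],[0,0,0],[0,0,0],[0,0,0],[0,0,0]], claw=[90,90,90,90,90])

```text
time: 9.3
eef_pos: [0.4323, -0.2077, 0.1282]
eef_rot: [-0.021, -3.137, 0.005]
force: [-0.6, -0.5, 0.2]
opening: 0.06
finger_force: 0.0
```

Request:
drive_tool(xyz=[[0,0,0],[0,0,0],[0,0,0]], twist=[[0,0,0],[0,0,0],[0,0,0]], claw=[90,90,90])

```text
time: 9.6
eef_pos: [0.4365, -0.1982, 0.1293]
eef_rot: [0.004, -3.141, -0.002]
force: [0.2, 0.5, -1.2]
opening: 0.0602
finger_force: 0.0
```

Run:
```python
from h import *
o=manip.get_obs();print(o['eef_pos'],o['eef_rot'])
w=grab('wrist','w4');t=grab('top')
for f in(w,t):
  for sm in(70,110):
    for c,a in blobs(f,'green',amin=60,smin=sm,vmin=20):
        x,y,wd,h=cv2.boundingRect(c);print(sm,a,x,y,wd,h,onz(f,[[x,y+h/2],[x+wd,y+h/2],[x+wd/2,y],[x+wd/2,y+h]],.016)[:,:2].round(4).tolist())
```

```text
[ 0.43650026 -0.19824823  0.12928658] [ 4.47579575e-03 -3.14057303e+00 -1.98442165e-03]
70 631.5 302 207 37 36 [[0.4341, -0.2157], [0.434, -0.181], [0.417, -0.1984], [0.4517, -0.1983]]
70 773.5 233 188 33 32 [[0.6523, 0.1477], [0.649, 0.0791], [0.6856, 0.1129], [0.6162, 0.1139]]
110 729.0 233 188 32 31 [[0.6534, 0.1477], [0.6501, 0.0812], [0.6857, 0.1139], [0.6184, 0.1149]]
```

View pics/w4.png

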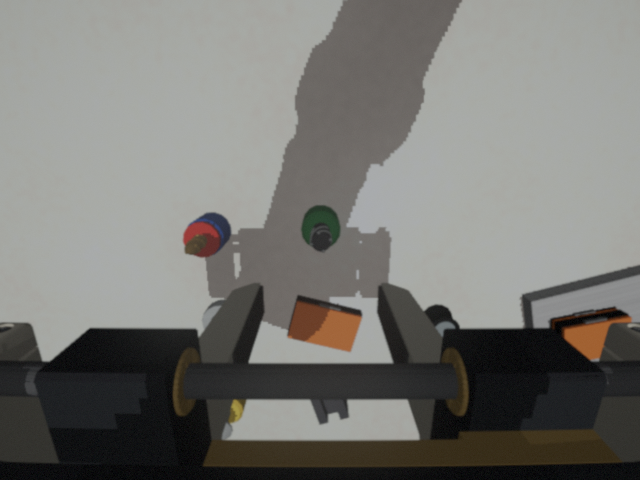

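Mill foot at (320,226), between the fingers, at about (0.435, -0.198). Grip it on the shaft just above the foot.

Request:
drive_tool(xyz=[[0.0015,0,0.045],[0,0,0.04],[0,0,0.025],[0,0,0.0135],[0,0,0]], twist=[[0,0,0],[0,0,0],[0,0,0],[0,0,0],[0,0,0]], claw=[90,90,90,90,90])

```text
time: 10.2
eef_pos: [0.4337, -0.1988, 0.0046]
eef_rot: [0.002, -3.138, -0.003]
force: [-0.5, 0.3, -0.2]
opening: 0.0601
finger_force: 0.0
```

Request:
drive_tool(xyz=[[0,0,0],[0,0,0],[0,0,0],[0,0,0],[0,0,0]], twist=[[0,0,0],[0,0,0],[0,0,0],[0,0,0],[0,0,0]], claw=[120,150,180,220,255])

```text
time: 10.7
eef_pos: [0.435, -0.2005, 0.0068]
eef_rot: [0.001, 3.141, -0.001]
force: [0.3, -0.3, 0.4]
opening: 0.0247
finger_force: 0.0
```

Request:
drive_tool(xyz=[[0,0,0],[0,0,0],[0,0,-0.01],[0,0,-0.02],[0,0,0]], twist=[[0,0,0],[0,0,0],[0,0,0],[0,0,0],[0,0,0]], claw=[255,255,255,255,255])

```text
time: 11.2
eef_pos: [0.4363, -0.2011, 0.0383]
eef_rot: [0.001, 3.137, -0.003]
force: [-0.6, 0.8, -1.3]
opening: 0.0156
finger_force: 29.9
```

Run:
```python
from h import *
o=manip.get_obs();print(o['eef_pos'],o['eef_rot'],o['force'])
s=grab('side')
a=proj(s,[o['eef_pos']])[0].astype(int)-[90,75]
cv2.imwrite('pics/c4.png',cv2.resize(s['color'][a[1]:a[1]+135,a[0]:a[0]+180,::-1],(720,540),interpolation=cv2.INTER_CUBIC))
print(((proj(s,[o['eef_pos']+[0,0,d] for d in(-.006,0,.02,.03,.035,.04)])-a)*4).round().tolist())
```

```text
[ 0.43630491 -0.20112524  0.03830808] [ 1.44313559e-03  3.13738645e+00 -3.03453675e-03] [-0.56345908  0.75778911 -1.29966278]
[[363.0, 314.0], [363.0, 301.0], [364.0, 257.0], [364.0, 234.0], [364.0, 223.0], [364.0, 211.0]]
```

View pics/c4.png

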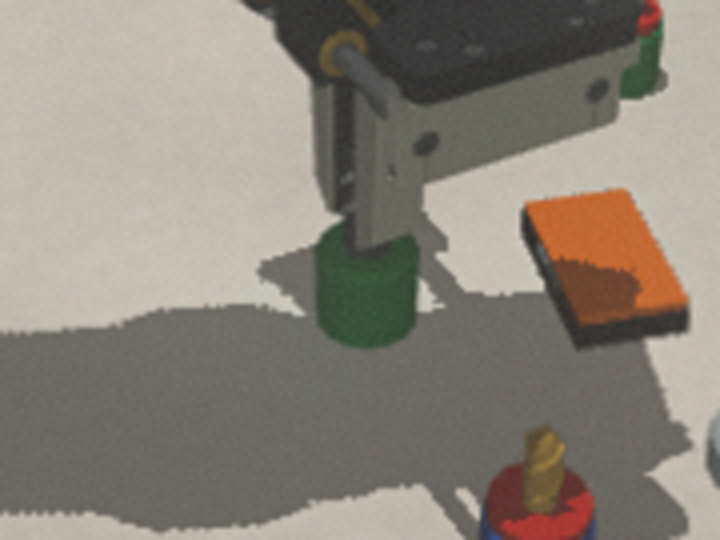

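Mill held upright on its shaft, foot off the bench (foot underside at crop row ~340); the finger ends again sit ~32 mm above the reported TCP. Carry to the green cup.

Request:
drive_tool(xyz=[[0,0,-0.031],[0,0,-0.031],[0,0,-0.03],[-0.0242,0.0351,0],[-0.0242,0.0351,0]], twist=[[0,0,0],[0,0,0],[0,0,0],[0,0,0],[0,0,0]], claw=[255,255,255,255,255])

```text
time: 11.75
eef_pos: [0.4835, -0.1311, 0.1289]
eef_rot: [0.009, 3.14, -0.002]
force: [0.5, -0.1, -1.4]
opening: 0.0155
finger_force: 29.9
```

Request:
drive_tool(xyz=[[-0.0242,0.0351,0],[-0.0242,0.0351,0],[-0.0242,0.0351,0],[-0.0242,0.0351,0],[-0.0242,0.0351,0]], twist=[[0,0,0],[0,0,0],[0,0,0],[0,0,0],[0,0,0]], claw=[255,255,255,255,255])

```text
time: 12.25
eef_pos: [0.6043, 0.0466, 0.1271]
eef_rot: [-0.001, -3.139, 0.001]
force: [1.4, -0.1, -1.1]
opening: 0.0154
finger_force: 29.9
```

Request:
drive_tool(xyz=[[-0.0242,0.0351,0],[-0.0242,0.0351,0],[0,0,0],[0,0,0],[0,0,0]], twist=[[0,0,0],[0,0,0],[0,0,0],[0,0,0],[0,0,0]], claw=[255,255,255,255,255])

```text
time: 12.75
eef_pos: [0.6518, 0.1134, 0.1272]
eef_rot: [-0.004, -3.139, 0.004]
force: [0.2, -0.2, -1.8]
opening: 0.0152
finger_force: 29.9
```

Run:
```python
from h import *
o=manip.get_obs();print(o['eef_pos'],o['eef_rot'],o['force'],o['opening'])
```

```text
[0.65176983 0.11336818 0.12718569] [-0.003724   -3.13912929  0.00353517] [ 0.17831654 -0.19237773 -1.79594657] 0.015205074155259894
```

Request:
drive_tool(xyz=[[-0.0025,0.0015,0.04],[0,0,0.035],[0,0,0.02],[0,0,0.01],[0,0,0]], twist=[[0,0,0],[0,0,0],[0,0,0],[0,0,0],[0,0,0]], claw=[255,255,255,255,255])

```text
time: 13.25
eef_pos: [0.654, 0.1151, 0.0221]
eef_rot: [-0.004, -3.139, 0.002]
force: [0.1, 0.5, -1.0]
opening: 0.0156
finger_force: 29.9
```

Request:
drive_tool(xyz=[[0,0,0.003],[0,0,0.001],[0,0,0]], twist=[[0,0,0],[0,0,0],[0,0,0]], claw=[255,255,255])

```text
time: 13.55
eef_pos: [0.656, 0.117, 0.0204]
eef_rot: [0.001, 3.14, 0.001]
force: [0.6, 0.5, -1.2]
opening: 0.0149
finger_force: 29.9
```

Request:
drive_tool(xyz=[[0,0,0.002],[0,0,0.001],[0,0,0],[0,0,0]], twist=[[0,0,0],[0,0,0],[0,0,0],[0,0,0]], claw=[255,255,255,255])

```text
time: 13.95
eef_pos: [0.6552, 0.117, 0.0163]
eef_rot: [-0.001, -3.142, 0.0]
force: [-1.0, -0.1, -1.9]
opening: 0.0149
finger_force: 29.9
```

Request:
drive_tool(xyz=[[0,0,0.001],[0,0,0],[0,0,0]], twist=[[0,0,0],[0,0,0],[0,0,0]], claw=[255,255,255])

```text
time: 14.25
eef_pos: [0.6552, 0.1169, 0.0152]
eef_rot: [-0.001, -3.141, 0.0]
force: [-0.2, -0.5, -0.5]
opening: 0.0153
finger_force: 29.9
```

Request:
drive_tool(xyz=[[0,0,0.001],[0,0,0.001],[0,0,0]], twist=[[0,0,0],[0,0,0],[0,0,0]], claw=[255,255,255])

```text
time: 14.55
eef_pos: [0.6557, 0.1172, 0.0144]
eef_rot: [0.001, 3.141, 0.0]
force: [-1.8, -0.1, 3.4]
opening: 0.0151
finger_force: 30.0
```

Contact (3.4 N). Release, rise and go over the countersink.

Request:
drive_tool(xyz=[[0,0,0],[0,0,0],[0,0,0],[0,0,0],[0,0,0]], twist=[[0,0,0],[0,0,0],[0,0,0],[0,0,0],[0,0,0]], claw=[205,190,165,140,110])

```text
time: 15.05
eef_pos: [0.6552, 0.1169, 0.0131]
eef_rot: [-0.001, -3.141, 0.0]
force: [-0.3, 0.1, 0.7]
opening: 0.0431
finger_force: 0.0
```

Request:
drive_tool(xyz=[[0,0,-0.02],[0,0,-0.045],[0,0,-0.05],[0.0022,-0.0463,0],[0.0022,-0.0463,0]], twist=[[0,0,0],[0,0,0],[0,0,0],[0,0,0],[0,0,0]], claw=[90,90,90,90,90])

```text
time: 15.55
eef_pos: [0.6523, 0.0258, 0.1308]
eef_rot: [-0.007, 3.136, 0.002]
force: [0.6, -0.2, -1.0]
opening: 0.0599
finger_force: 0.0
```

Request:
drive_tool(xyz=[[0.0022,-0.0463,0],[0.0022,-0.0463,0],[0.0022,-0.0463,0],[0.0022,-0.0463,0],[0.0022,-0.0463,0]], twist=[[0,0,0],[0,0,0],[0,0,0],[0,0,0],[0,0,0]], claw=[90,90,90,90,90])

```text
time: 16.05
eef_pos: [0.6393, -0.209, 0.1284]
eef_rot: [0.001, 3.141, -0.0]
force: [0.4, 0.6, 0.5]
opening: 0.0604
finger_force: 0.0
```

Request:
drive_tool(xyz=[[0.0022,-0.0463,0],[0.0022,-0.0463,0],[0,0,0],[0,0,0],[0,0,0]], twist=[[0,0,0],[0,0,0],[0,0,0],[0,0,0],[0,0,0]], claw=[90,90,90,90,90])

```text
time: 16.55
eef_pos: [0.6358, -0.2974, 0.1281]
eef_rot: [-0.002, 3.141, 0.003]
force: [0.8, -0.0, 0.5]
opening: 0.0601
finger_force: 0.0
```

Run:
```python
from h import *
o=manip.get_obs();print(o['eef_pos'],o['eef_rot'],o['opening'])
w=grab('wrist');t=grab('top');s=grab('side')
for f,n in((w,'w'),(t,'t'),(s,'s')):
    for c,a in blobs(f,'yellow',amin=60,smin=90,vmin=30):
        x,y,wd,h=cv2.boundingRect(c);print(n,a,x,y,wd,h,onz(f,[[x,y+h/2],[x+wd,y+h/2],[x+wd/2,y],[x+wd/2,y+h]],.016)[:,:2].round(4).tolist())
out=np.zeros((480,800,3),np.uint8);out[:,:500]=w['color'][:,70:570,::-1]
out[:240,500:]=cv2.resize(s['color'][150:270,230:380,::-1],(300,240));out[240:,500:]=cv2.resize(t['color'][160:310,160:310,::-1],(300,240))
cv2.imwrite('pics/c5.png',out)
```

```text
[ 0.63578893 -0.29735869  0.12811718] [-2.43786680e-03  3.14135604e+00  3.44651720e-03] 0.06013242171000134
w 294.0 204 442 45 25 [[0.9133, -0.4349], [0.9127, -0.3814], [0.8938, -0.4065], [0.9328, -0.4098]]
w 628.0 248 441 93 27 [[0.9127, -0.3826], [0.9124, -0.2726], [0.8918, -0.3271], [0.9338, -0.328]]
w 6428.0 326 429 294 39 [[0.9031, -0.2904], [0.9098, 0.0646], [0.8754, -0.1207], [0.9357, -0.112]]
w 297.0 173 349 26 67 [[0.8105, -0.4582], [0.8103, -0.4296], [0.7679, -0.4389], [0.8562, -0.4494]]
w 556.0 441 348 28 68 [[0.8095, -0.1654], [0.8098, -0.1344], [0.7665, -0.1552], [0.8563, -0.1441]]
w 655.5 299 208 39 35 [[0.6337, -0.3175], [0.6337, -0.281], [0.6171, -0.2992], [0.6508, -0.2992]]
t 785.5 185 203 33 32 [[0.6249, 0.248], [0.6215, 0.1791], [0.6579, 0.2137], [0.5891, 0.2132]]
t 167.0 440 193 19 19 [[0.6359, -0.2816], [0.6342, -0.3216], [0.6557, -0.3037], [0.6145, -0.2994]]
s 586.5 469 311 28 32 [[0.6187, -0.2911], [0.6549, -0.3103], [0.6622, -0.2746], [0.6136, -0.3246]]
s 363.0 304 185 29 17 [[0.5933, 0.2183], [0.6525, 0.188], [0.6438, 0.2452], [0.6035, 0.1642]]
s 207.5 474 138 57 27 [[1.1488, 0.2528], [1.3054, 0.1801], [1.3222, 0.3061], [1.1444, 0.1403]]
```

View pics/c5.png

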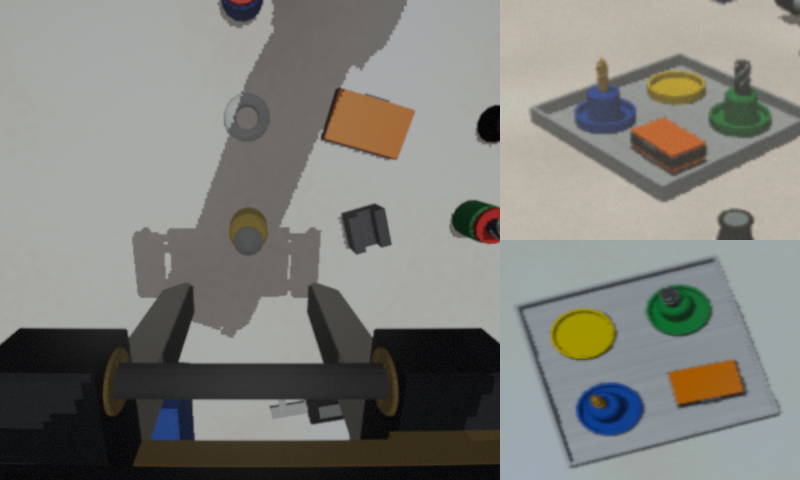

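Drill and mill stand centred in their cups. The countersink foot is at (248,228) in the crop, world (0.635, -0.299). Its cone needs a foot grip, so go lower in steps, watching the force.

Request:
drive_tool(xyz=[[0.001,-0.0015,0.045],[0,0,0.045],[0,0,0.025],[0,0,0.013],[0,0,0]], twist=[[0,0,0],[0,0,0],[0,0,0],[0,0,0],[0,0,0]], claw=[90,90,90,90,90])

```text
time: 17.2
eef_pos: [0.6334, -0.2996, -0.0015]
eef_rot: [0.001, -3.138, -0.003]
force: [0.8, 0.1, 0.0]
opening: 0.06
finger_force: 0.0
```

Request:
drive_tool(xyz=[[0,0,0.005],[0,0,0.004],[0,0,0.003],[0,0,0.002],[0,0,0]], twist=[[0,0,0],[0,0,0],[0,0,0],[0,0,0],[0,0,0]], claw=[90,90,90,90,90])

```text
time: 17.7
eef_pos: [0.6341, -0.3013, -0.0136]
eef_rot: [0.001, 3.142, -0.0]
force: [0.3, -0.1, 0.1]
opening: 0.0603
finger_force: 0.0
```

Run:
```python
from h import *
o=manip.get_obs();print(o['eef_pos'],o['eef_rot'],o['force'])
s=grab('side')
a=proj(s,[o['eef_pos']])[0].astype(int)-[90,85]
a=np.clip(a,0,[460,345])
cv2.imwrite('pics/c6.png',cv2.resize(s['color'][a[1]:a[1]+135,a[0]:a[0]+180,::-1],(720,540),interpolation=cv2.INTER_CUBIC))
p=o['eef_pos'].copy();p[2]=0
print('axis z0,.032,.068',((proj(s,[p,p+[0,0,.032],p+[0,0,.068]])-a)*4).round().tolist())
print('nearfinger inner tip z0,.01,.02,.03',((proj(s,[p+[0,-.03,z] for z in(0,.01,.02,.03)])-a)*4).round().tolist())
```

```text
[ 0.63414314 -0.30128043 -0.01358401] [ 1.15903084e-03  3.14156228e+00 -1.29907638e-04] [ 0.27236042 -0.08844854  0.09201972]
axis z0,.032,.068 [[371.0, 316.0], [389.0, 250.0], [410.0, 171.0]]
nearfinger inner tip z0,.01,.02,.03 [[431.0, 369.0], [438.0, 349.0], [444.0, 328.0], [450.0, 307.0]]
```

View pics/c6.png

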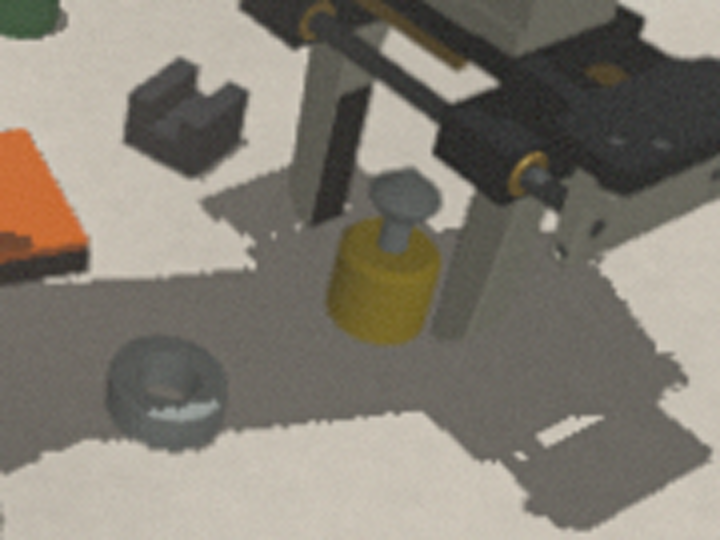

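Tips at (450,338), z ≈ 0.016, beside the foot (reported −0.014, so the tip offset is ≈ +0.030), and the gripper body is clear of the head. Close and lift.

Request:
drive_tool(xyz=[[0,0,0],[0,0,0],[0,0,0],[0,0,0],[0,0,0]], twist=[[0,0,0],[0,0,0],[0,0,0],[0,0,0],[0,0,0]], claw=[120,140,155,200,255])

```text
time: 18.25
eef_pos: [0.6343, -0.3007, -0.0136]
eef_rot: [-0.001, -3.142, -0.001]
force: [0.4, 1.4, 1.4]
opening: 0.0351
finger_force: 30.0
```

Request:
drive_tool(xyz=[[0,0,0],[0,0,-0.01],[0,0,-0.03],[0,0,-0.05],[0,0,-0.05]], twist=[[0,0,0],[0,0,0],[0,0,0],[0,0,0],[0,0,0]], claw=[255,255,255,255,255])

```text
time: 18.75
eef_pos: [0.6332, -0.3016, 0.1273]
eef_rot: [-0.002, -3.139, 0.0]
force: [0.9, 0.4, -1.6]
opening: 0.0351
finger_force: 30.0
```

Request:
drive_tool(xyz=[[0.0006,0.047,0],[0.0006,0.047,0],[0.0006,0.047,0],[0.0006,0.047,0],[0.0006,0.047,0]], twist=[[0,0,0],[0,0,0],[0,0,0],[0,0,0],[0,0,0]], claw=[255,255,255,255,255])

```text
time: 19.25
eef_pos: [0.6311, -0.065, 0.127]
eef_rot: [0.002, 3.141, -0.001]
force: [0.4, 0.2, -1.4]
opening: 0.0349
finger_force: 30.0
```

Request:
drive_tool(xyz=[[0.0006,0.047,0],[0.0006,0.047,0],[0.0006,0.047,0],[0.0006,0.047,0],[0.0006,0.047,0]], twist=[[0,0,0],[0,0,0],[0,0,0],[0,0,0],[0,0,0]], claw=[255,255,255,255,255])

```text
time: 19.75
eef_pos: [0.6285, 0.1701, 0.1269]
eef_rot: [0.002, 3.141, -0.001]
force: [0.6, 0.6, -2.0]
opening: 0.035
finger_force: 30.0
```

Request:
drive_tool(xyz=[[0.0006,0.047,0],[0,0,0],[0,0,0],[0,0,0],[0,0,0]], twist=[[0,0,0],[0,0,0],[0,0,0],[0,0,0],[0,0,0]], claw=[255,255,255,255,255])

```text
time: 20.25
eef_pos: [0.6286, 0.2128, 0.1265]
eef_rot: [0.007, 3.141, -0.003]
force: [0.1, -0.1, -1.3]
opening: 0.0352
finger_force: 30.0
```

Request:
drive_tool(xyz=[[0.003,0.0015,0.045],[0,0,0.04],[0,0,0.024],[0,0,0.0125],[0,0,0]], twist=[[0,0,0],[0,0,0],[0,0,0],[0,0,0],[0,0,0]], claw=[255,255,255,255,255])

```text
time: 20.75
eef_pos: [0.6241, 0.2154, 0.0032]
eef_rot: [-0.004, -3.138, 0.003]
force: [-0.1, -1.3, -1.2]
opening: 0.0356
finger_force: 30.0
```

Request:
drive_tool(xyz=[[0,0,0.003],[0,0,0.002],[0,0,0.001],[0,0,0],[0,0,0]], twist=[[0,0,0],[0,0,0],[0,0,0],[0,0,0],[0,0,0]], claw=[255,255,255,255,255])

```text
time: 21.25
eef_pos: [0.6252, 0.2174, -0.0006]
eef_rot: [0.001, 3.141, 0.0]
force: [-0.4, 0.0, -1.6]
opening: 0.035
finger_force: 30.0
```

Request:
drive_tool(xyz=[[0,0,0.001],[0,0,0.001],[0,0,0]], twist=[[0,0,0],[0,0,0],[0,0,0]], claw=[255,255,255])

```text
time: 21.55
eef_pos: [0.6247, 0.2172, -0.0034]
eef_rot: [-0.001, -3.141, 0.0]
force: [0.4, 0.1, -0.9]
opening: 0.0351
finger_force: 30.0
```

Request:
drive_tool(xyz=[[0,0,0.001],[0,0,0.001],[0,0,0]], twist=[[0,0,0],[0,0,0],[0,0,0]], claw=[255,255,255])

```text
time: 21.85
eef_pos: [0.6247, 0.2172, -0.0055]
eef_rot: [-0.001, -3.141, 0.0]
force: [-0.4, 0.2, -1.5]
opening: 0.0351
finger_force: 30.0
```

Request:
drive_tool(xyz=[[0,0,0.001],[0,0,0],[0,0,0]], twist=[[0,0,0],[0,0,0],[0,0,0]], claw=[255,255,255])

```text
time: 22.15
eef_pos: [0.6249, 0.2173, -0.0057]
eef_rot: [0.001, 3.142, -0.0]
force: [-1.7, -1.1, 3.0]
opening: 0.0353
finger_force: 30.0
```

Contact (3.0 N). Release, rise, turn the tool to the case's line and go over the case.

Request:
drive_tool(xyz=[[0,0,0],[0,0,0],[0,0,0],[0,0,0],[0,0,0]], twist=[[0,0,0],[0,0,0],[0,0,0],[0,0,0],[0,0,0]], claw=[150,140,130,115,112])

```text
time: 22.65
eef_pos: [0.6249, 0.2173, -0.0064]
eef_rot: [-0.001, -3.141, 0.0]
force: [-0.1, -0.1, 0.9]
opening: 0.0514
finger_force: 0.0
```

Request:
drive_tool(xyz=[[0,0,-0.02],[0,0,-0.05],[0,0,-0.05],[0,0,-0.01],[0,0,0]], twist=[[0,0,0],[0,0,0],[0,0,8.05],[0,0,8.05],[0,0,8.05]], claw=[112,85,85,85,85])

```text
time: 23.15
eef_pos: [0.6272, 0.2181, 0.1277]
eef_rot: [0.666, 3.064, 0.007]
force: [-1.0, 0.0, 0.1]
opening: 0.062
finger_force: 0.0
```

Request:
drive_tool(xyz=[[0,0,0],[0,0,0],[0,0,0],[0,0,0],[0,0,0]], twist=[[0,0,8.05],[0,0,8.05],[0,0,8.05],[0,0,8.05],[0,0,8.05]], claw=[85,85,85,85,85])

```text
time: 23.65
eef_pos: [0.6248, 0.2174, 0.1237]
eef_rot: [-1.682, -2.653, -0.0]
force: [-0.0, -0.1, -0.7]
opening: 0.062
finger_force: 0.0
```

Request:
drive_tool(xyz=[[0,0,0],[0,0,0],[0,0,0],[0,0,0],[0,0,0]], twist=[[0,0,8.05],[0,0,8.05],[0,0,8.05],[0,0,8.05],[0,0,8.05]], claw=[85,85,85,85,85])

```text
time: 24.15
eef_pos: [0.6247, 0.2176, 0.1237]
eef_rot: [-2.492, -1.912, 0.0]
force: [-0.4, -0.4, -0.7]
opening: 0.062
finger_force: 0.0
```

Request:
drive_tool(xyz=[[-0.0465,0.0027,0],[-0.0465,0.0027,0],[-0.0465,0.0027,0],[-0.0465,0.0027,0],[-0.0465,0.0027,0]], twist=[[0,0,0],[0,0,0],[0,0,0],[0,0,0],[0,0,0]], claw=[85,85,85,85,85])

```text
time: 24.65
eef_pos: [0.5785, -0.0125, 0.1239]
eef_rot: [2.486, 1.92, 0.001]
force: [1.1, -0.3, 0.1]
opening: 0.0619
finger_force: 0.0
```

Request:
drive_tool(xyz=[[-0.0465,0.0027,0],[-0.0465,0.0027,0],[-0.0465,0.0027,0],[0,0,0],[0,0,0]], twist=[[0,0,0],[0,0,0],[0,0,0],[0,0,0],[0,0,0]], claw=[85,85,85,85,85])

```text
time: 25.15
eef_pos: [0.5511, -0.1495, 0.124]
eef_rot: [2.49, 1.915, 0.0]
force: [0.5, 1.1, 0.8]
opening: 0.0619
finger_force: 0.0
```

```bash
cat >> h.py <<'E'
def axes(o):
    M=R.from_rotvec(o['eef_rot']).as_matrix();print('pos',o['eef_pos'].round(4),'tool y az',np.degrees(np.arctan2(M[1,1],M[0,1])).round(2),'op',round(o['opening'],4),'F',o['force'].round(1));return M
E
python3 - <<'E'
from h import *
o=manip.get_obs();axes(o);w=grab('wrist');t=grab('top');s=grab('side')
for n,f in(('w',w),('t',t)):
  for c,a in blobs(f,'orange',amin=200,vmin=60,smin=130):
    for z in(.016,.027):
        P=onz(f,c[:,0,:],z)[:,:2]*1000;r=cv2.minAreaRect(P.astype(np.float32));print(n,a,z,np.round(r[0],1),np.round(r[1],1),round(r[2],1))
out=np.zeros((480,800,3),np.uint8);out[:,:500]=w['color'][:,70:570,::-1]
out[:240,500:]=cv2.resize(s['color'][150:270,230:380,::-1],(300,240));out[240:,500:]=cv2.resize(t['color'][160:310,160:310,::-1],(300,240))
cv2.imwrite('pics/c7.png',out)
E
```

```text
pos [ 0.5511 -0.1495  0.124 ] tool y az -14.89 op 0.0619 F [0.5 1.1 0.8]
w 2714.5 0.016 [ 543.8 -192.5] [67.6 41.4] 75.8
w 2714.5 0.027 [ 544.8 -188.2] [65.2 39.9] 75.8
t 13617.5 0.016 [256.   79.2] [228.5 296.2] 78.4
t 13617.5 0.027 [256.6  78.1] [226.1 293.1] 78.4
t 2532.0 0.016 [318.4 202.3] [ 80.8 247.2] 80.3
t 2532.0 0.027 [318.3 200. ] [ 80.  244.6] 80.3
t 322.0 0.016 [427.1 -11.4] [88.5 28. ] 72.5
t 322.0 0.027 [425.8 -11.5] [87.5 27.7] 72.5
t 665.0 0.016 [555.1  87.8] [44.1 69.2] 11.7
t 665.0 0.027 [552.5  86.7] [43.6 68.4] 11.7
```

View pics/c7.png

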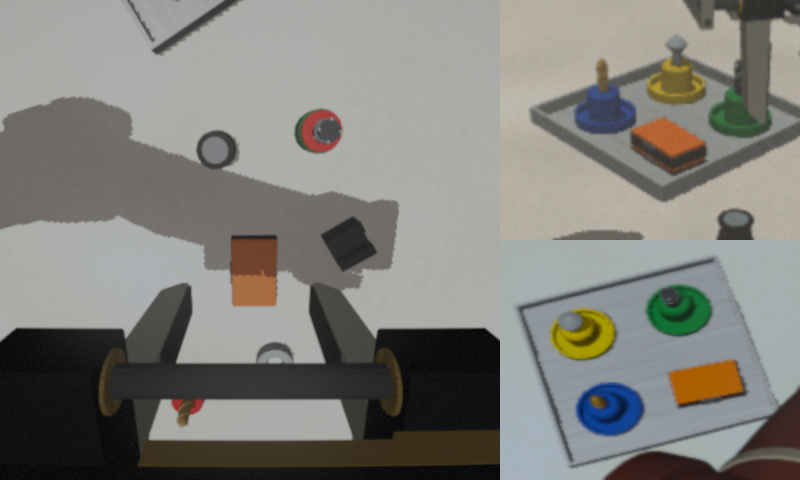

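All three cutters stand in their cups. The case lies at (254,270) in the crop, in line with the fingers; world (0.5435, -0.193). Move over it and descend to tip height ≈ 4 mm.

Request:
drive_tool(xyz=[[-0.044,0.0037,0],[0,0,0.04],[0,0,0.04],[0,0,0.03],[0,0,0]], twist=[[0,0,0],[0,0,0],[0,0,0],[0,0,0],[0,0,0]], claw=[85,85,85,85,85])

```text
time: 25.8
eef_pos: [0.5413, -0.1877, 0.0098]
eef_rot: [-2.477, -1.918, 0.006]
force: [-0.7, 0.2, -0.5]
opening: 0.0621
finger_force: 0.0
```

Request:
drive_tool(xyz=[[0,0,0.014],[0,0,0.009],[0,0,0.006],[0,0,0],[0,0,0]], twist=[[0,0,0],[0,0,0],[0,0,0],[0,0,0],[0,0,0]], claw=[85,85,85,85,85])

```text
time: 26.3
eef_pos: [0.5443, -0.1917, -0.0146]
eef_rot: [2.487, 1.919, 0.001]
force: [0.4, 0.1, 0.2]
opening: 0.062
finger_force: 0.0
```

Request:
drive_tool(xyz=[[-0.001,0,0.004],[0,0,0.003],[0,0,0.002],[0,0,0.001],[0,0,0]], twist=[[0,0,0],[0,0,0],[0,0,0],[0,0,0],[0,0,0]], claw=[85,85,85,85,85])

```text
time: 26.8
eef_pos: [0.5435, -0.1925, -0.0254]
eef_rot: [-2.487, -1.919, 0.0]
force: [-0.2, -0.2, -0.4]
opening: 0.062
finger_force: 0.0
```

Request:
drive_tool(xyz=[[0,0,0.001],[0,0,0],[0,0,0],[0,0,0],[0,0,0]], twist=[[0,0,0],[0,0,0],[0,0,0],[0,0,0],[0,0,0]], claw=[100,115,130,180,255])

```text
time: 27.3
eef_pos: [0.5437, -0.1925, -0.0261]
eef_rot: [2.487, 1.919, -0.0]
force: [-0.7, -0.2, -0.6]
opening: 0.0435
finger_force: 30.0
```

Request:
drive_tool(xyz=[[0,0,0],[0,0,0],[0,0,0]], twist=[[0,0,0],[0,0,0],[0,0,0]], claw=[255,255,255])

```text
time: 27.6
eef_pos: [0.5437, -0.1925, -0.0261]
eef_rot: [2.487, 1.919, -0.0]
force: [-0.8, 0.1, 0.4]
opening: 0.0438
finger_force: 30.0
```

Case gripped (43.8 mm). Lift, turn to the pile's line, carry.

Request:
drive_tool(xyz=[[0,0,-0.01],[0,0,-0.03],[0,0,-0.04],[0,0,-0.036],[0,0,0]], twist=[[0,0,0],[0,0,0],[0,0,0],[0,0,-6.6],[0,0,-6.6]], claw=[255,255,255,255,255])

```text
time: 28.1
eef_pos: [0.5472, -0.1946, 0.0957]
eef_rot: [2.238, 2.19, 0.007]
force: [0.3, -0.4, -0.1]
opening: 0.0434
finger_force: 30.0
```

Request:
drive_tool(xyz=[[0,0,0],[0,0,0],[0.0388,0.0093,0],[0.0388,0.0093,0],[0.0388,0.0093,0]], twist=[[0,0,-6.6],[0,0,-6.6],[0,0,0],[0,0,0],[0,0,0]], claw=[255,255,255,255,255])

```text
time: 28.6
eef_pos: [0.5472, -0.0721, 0.0904]
eef_rot: [1.985, 2.434, 0.0]
force: [0.5, 1.1, -1.5]
opening: 0.0437
finger_force: 30.0
```

Request:
drive_tool(xyz=[[0.0388,0.0093,0],[0.0388,0.0093,0],[0.0388,0.0093,0],[0.0388,0.0093,0],[0,0,0]], twist=[[0,0,0],[0,0,0],[0,0,0],[0,0,0],[0,0,0]], claw=[255,255,255,255,255])

```text
time: 29.1
eef_pos: [0.5516, 0.0958, 0.0898]
eef_rot: [-1.966, -2.445, -0.006]
force: [-0.3, 0.3, -0.6]
opening: 0.0431
finger_force: 30.0
```

Request:
drive_tool(xyz=[[0,0,0],[0,0,0],[0,0,0]], twist=[[0,0,0],[0,0,0],[0,0,0]], claw=[255,255,255])

```text
time: 29.4
eef_pos: [0.5524, 0.0845, 0.0901]
eef_rot: [1.987, 2.433, -0.001]
force: [0.4, 0.1, 0.0]
opening: 0.0434
finger_force: 30.0
```

Run:
```python
from h import *
o=manip.get_obs();axes(o);w=grab('wrist');s=grab('side')
zb=o['eef_pos'][2]+.026
for c,a in blobs(w,'orange',amin=200,vmin=60,smin=130):
    for z in(.027,zb+.016):
        P=onz(w,c[:,0,:],z)[:,:2]*1000;r=cv2.minAreaRect(P.astype(np.float32));print(a,round(z,3),np.round(r[0],1),np.round(r[1],1),round(r[2],1))
out=np.zeros((480,800,3),np.uint8);out[:,:440]=w['color'][:,100:540,::-1]
out[:288,440:]=cv2.resize(s['color'][140:260,240:390,::-1],(360,288));cv2.imwrite('pics/c8.png',out)
```

```text
pos [0.5524 0.0845 0.0901] tool y az 11.52 op 0.0434 F [0.4 0.1 0. ]
9945.5 0.027 [563.7  30.1] [ 72.1 115.6] 11.5
9945.5 0.132 [552.9  83.5] [43.4 69.7] 11.5
1910.0 0.027 [549.7 107.3] [41.7 29.5] 11.5
1910.0 0.132 [544.4 129.9] [25.1 17.8] 11.5
```

View pics/c8.png

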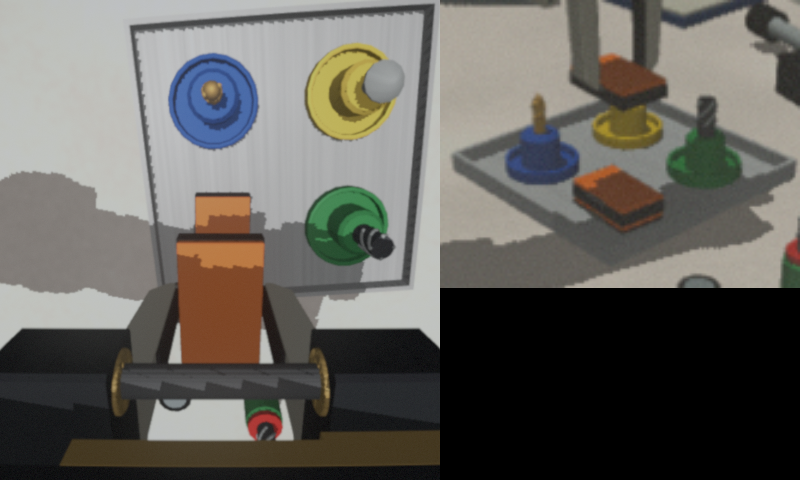

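Held case (sized 43.4 × 69.7 mm at its expected height) is parallel to the pile and centred at (0.553, 0.0835); pile centre is at (0.5535, 0.0875). Shift 4 mm and lower gently.

Request:
drive_tool(xyz=[[0.004,0.0015,0.03],[0,0,0.025],[0,0,0.013],[0,0,0.006],[0,0,0]], twist=[[0,0,0],[0,0,0],[0,0,0],[0,0,0],[0,0,0]], claw=[255,255,255,255,255])

```text
time: 30.0
eef_pos: [0.5529, 0.0903, 0.0155]
eef_rot: [-1.984, -2.435, 0.001]
force: [-0.3, 0.6, -0.3]
opening: 0.0437
finger_force: 30.0
```

Request:
drive_tool(xyz=[[0,0,0.002],[0,0,0.001],[0,0,0.001],[0,0,0],[0,0,0]], twist=[[0,0,0],[0,0,0],[0,0,0],[0,0,0],[0,0,0]], claw=[255,255,255,255,255])

```text
time: 30.5
eef_pos: [0.5531, 0.0909, 0.0121]
eef_rot: [1.983, 2.436, 0.0]
force: [1.0, -0.1, -0.9]
opening: 0.0431
finger_force: 30.0
```

Request:
drive_tool(xyz=[[-0.002,0,0.002],[0,0,0.001],[0,0,0.001],[0,0,0],[0,0,0]], twist=[[0,0,0],[0,0,0],[0,0,0],[0,0,0],[0,0,0]], claw=[255,255,255,255,255])

```text
time: 31.0
eef_pos: [0.5533, 0.0889, 0.0077]
eef_rot: [-1.983, -2.436, 0.0]
force: [0.0, 0.8, 0.2]
opening: 0.0436
finger_force: 30.0
```

Request:
drive_tool(xyz=[[0,0,0.001],[0,0,0.001],[0,0,0],[0,0,0]], twist=[[0,0,0],[0,0,0],[0,0,0],[0,0,0]], claw=[255,255,255,255])

```text
time: 31.4
eef_pos: [0.5533, 0.0889, 0.0058]
eef_rot: [-1.983, -2.436, 0.0]
force: [0.5, 0.7, -0.4]
opening: 0.0435
finger_force: 30.0
```

Request:
drive_tool(xyz=[[0,0,0.001],[0,0,0],[0,0,0]], twist=[[0,0,0],[0,0,0],[0,0,0]], claw=[255,255,255])

```text
time: 31.7
eef_pos: [0.5533, 0.0889, 0.0048]
eef_rot: [-1.983, -2.436, 0.0]
force: [0.1, 0.3, -0.8]
opening: 0.0437
finger_force: 30.0
```

Request:
drive_tool(xyz=[[0,0,0.001],[0,0,0.001],[0,0,0]], twist=[[0,0,0],[0,0,0],[0,0,0]], claw=[255,255,255])

```text
time: 32.0
eef_pos: [0.5532, 0.0889, 0.0026]
eef_rot: [-1.983, -2.436, 0.0]
force: [-0.4, 0.9, -1.2]
opening: 0.0435
finger_force: 30.0
```

Request:
drive_tool(xyz=[[0,0,0.001],[0,0,0],[0,0,0]], twist=[[0,0,0],[0,0,0],[0,0,0]], claw=[255,255,255])

```text
time: 32.3
eef_pos: [0.5533, 0.0889, 0.0018]
eef_rot: [-1.983, -2.437, 0.0]
force: [-0.0, 0.3, -0.7]
opening: 0.0431
finger_force: 30.0
```

Request:
drive_tool(xyz=[[0,0,0.001],[0,0,0],[0,0,0]], twist=[[0,0,0],[0,0,0],[0,0,0]], claw=[255,255,255])

```text
time: 32.6
eef_pos: [0.5533, 0.0889, 0.0008]
eef_rot: [-1.983, -2.436, 0.0]
force: [-0.3, 0.0, -1.3]
opening: 0.0433
finger_force: 30.0
```

Request:
drive_tool(xyz=[[0,0,0.001],[0,0,0],[0,0,0]], twist=[[0,0,0],[0,0,0],[0,0,0]], claw=[255,255,255])

```text
time: 32.9
eef_pos: [0.5533, 0.0889, 0.0007]
eef_rot: [-1.983, -2.436, -0.001]
force: [-2.0, 0.3, 4.4]
opening: 0.0434
finger_force: 30.0
```

Contact (4.4 N), pile top ≈ 0.027 as measured. Release, rise and check.

Request:
drive_tool(xyz=[[0,0,0],[0,0,0],[0,0,0],[0,0,0],[0,0,0]], twist=[[0,0,0],[0,0,0],[0,0,0],[0,0,0],[0,0,0]], claw=[130,120,110,95,90])

```text
time: 33.4
eef_pos: [0.5533, 0.0889, -0.0003]
eef_rot: [-1.983, -2.436, 0.0]
force: [0.5, -0.2, 0.2]
opening: 0.0592
finger_force: 0.0
```

Request:
drive_tool(xyz=[[0,0,-0.02],[0,0,-0.05],[0,0,-0.05],[0,0,-0.04],[0,0,0]], twist=[[0,0,0],[0,0,0],[0,0,0],[0,0,0],[0,0,0]], claw=[90,90,90,90,90])

```text
time: 33.9
eef_pos: [0.5578, 0.0889, 0.1659]
eef_rot: [1.978, 2.43, 0.015]
force: [0.8, -0.3, 0.2]
opening: 0.0599
finger_force: 0.0
```

Request:
drive_tool(xyz=[[0,0,0],[0,0,0],[0,0,0],[0,0,0],[0,0,0]], twist=[[0,0,0],[0,0,0],[0,0,0],[0,0,0],[0,0,0]], claw=[90,90,90,90,90])

```text
time: 34.4
eef_pos: [0.5529, 0.0888, 0.1589]
eef_rot: [-1.983, -2.436, 0.002]
force: [0.1, -0.4, -0.6]
opening: 0.0598
finger_force: 0.0
```

Run:
```python
from h import *
axes(manip.get_obs());w=grab('wrist');s=grab('side')
for c,a in blobs(w,'orange',amin=200,vmin=60,smin=130):
    P=onz(w,c[:,0,:],.043)[:,:2]*1000;r=cv2.minAreaRect(P.astype(np.float32));print(a,np.round(r[0],1),np.round(r[1],1),round(r[2],1))
out=np.zeros((480,800,3),np.uint8);out[:,:440]=w['color'][:,100:540,::-1]
out[:288,440:]=cv2.resize(s['color'][140:260,240:390,::-1],(360,288))
out[300:480,440:]=cv2.resize(s['color'][220:400,250:520,::-1],(360,180));cv2.imwrite('pics/c9.png',out)
```

```text
pos [0.5529 0.0888 0.1589] tool y az 11.71 op 0.0598 F [ 0.1 -0.4 -0.6]
2970.5 [553.8  87.9] [41.8 67.5] 11.7
```

View pics/c9.png

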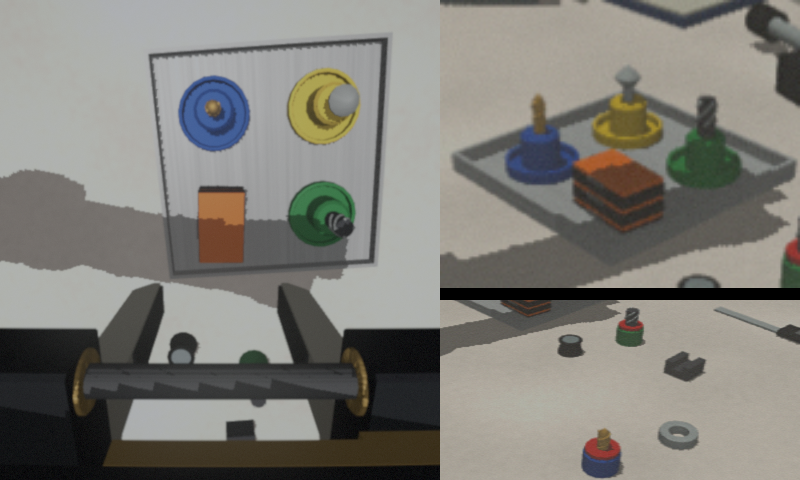

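The picture shows the case squarely on the pile, at (0.554, 0.088) against the pile's (0.5535, 0.0875). All three cutters are upright in their cups, both rejects still stand, and the gripper is clear. Handing in.

```bash
python3 -c "
from h import *
print(hand_in())"
```

```text
the job is handed in; nothing more can be done
None
```

I handed the job in at about 34 s. In the last pictures the three good cutters stood upright in their matching cups, the case lay flat and in line on the pile (within about 1 mm of centre), and both red-collared cutters still stood, but no verdict came back. The fingertips sit about 30 mm higher than the reported TCP, so I set the grasp heights from the pictures.

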